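# Find the box whose lid holds, and set its switches

## Task

One of these two governor switch boxes has a worn lid hinge: lift a lid by its pull to about 55 degrees, let go and see whether it stays up; if the lid you want to lift has the spacer on it, first set the spacer down flat on the shelf. On the box whose lid stays, leave the lid standing at about that angle and push the two outer switches fully back to on, leaving the middle one off; the box whose lid drops must end up shut with its switches as they are. Do not knock the press, bushing or pin, and do not let the spacer tip over or slide off a lid.

Things in the scene. Friction and masses are not known exactly. Their poses are not given: they have to be found in the camera images.
- case_a: grey steel switch box fixed to the shelf, 130 deep (x), 150 wide (y), rim 60 high, walls 4; origin: centre of underside; -x is its front (pull side), +x the hinge side, +y its left seen from the front. Inside, a switch block 24 (x) by 110 (y), top 34 above the shelf, carries three levers along y at x = 0. The two boxes look alike, on either side of the press; either hinge may be the worn one.
- lid_a (a joint): angle of the flat lid of case_a (steel frame round a clear window) in rad: 0 shut, 0.96 is 55 degrees, 1.31 the stop. 135 (forward from the hinge line) by 156 by 6, 0.17 to 0.35 kg. On a sound friction hinge it stays where it is let go (3 to 7 N at the pull moves it); on a worn hinge it drops shut within about a second.
- lid_a_pull (a point): grip point on the flat-sided steel pull of lid_a, 110 forward of the hinge line, mid-width: a block 18 wide along the case's y, 14 along x, 36 high on the lid's top face; this point is 24 above that face and moves with the lid. Gripped by its 18 mm sides it can pivot between the fingers as the lid turns.
- lid_a_hinge (a point): middle of the hinge line of lid_a, 63 above the shelf and 65 behind the centre of case_a; the line runs along the case's y.
- sw_a_left (a joint): angle of the left switch lever of case_a (a round steel rod 6 thick reaching 22, plus its round end, from its pivot at x = 0, y = +32, 34 above the shelf in the case's frame) in rad: 0 = off, leaning 25 degrees to the front; 0.87 = on, leaning 25 degrees back to the hinge side. Stays where it is put; under 2 N at the tip moves it.
- sw_a_mid (a joint): angle of the middle switch lever of case_a (a round steel rod 6 thick reaching 22, plus its round end, from its pivot at x = 0, y = 0, 34 above the shelf in the case's frame) in rad: 0 = off, leaning 25 degrees to the front; 0.87 = on, leaning 25 degrees back to the hinge side. Stays where it is put; under 2 N at the tip moves it.
- sw_a_right (a joint): angle of the right switch lever of case_a (a round steel rod 6 thick reaching 22, plus its round end, from its pivot at x = 0, y = -32, 34 above the shelf in the case's frame) in rad: 0 = off, leaning 25 degrees to the front; 0.87 = on, leaning 25 degrees back to the hinge side. Stays where it is put; under 2 N at the tip moves it.
- case_b: grey steel switch box fixed to the shelf, 130 deep (x), 150 wide (y), rim 60 high, walls 4; origin: centre of underside; -x is its front (pull side), +x the hinge side, +y its left seen from the front. Inside, a switch block 24 (x) by 110 (y), top 34 above the shelf, carries three levers along y at x = 0. The two boxes look alike, on either side of the press; either hinge may be the worn one.
- lid_b (a joint): angle of the flat lid of case_b (steel frame round a clear window) in rad: 0 shut, 0.96 is 55 degrees, 1.31 the stop. 135 (forward from the hinge line) by 156 by 6, 0.17 to 0.35 kg. On a sound friction hinge it stays where it is let go (3 to 7 N at the pull moves it); on a worn hinge it drops shut within about a second.
- lid_b_pull (a point): grip point on the flat-sided steel pull of lid_b, 110 forward of the hinge line, mid-width: a block 18 wide along the case's y, 14 along x, 36 high on the lid's top face; this point is 24 above that face and moves with the lid. Gripped by its 18 mm sides it can pivot between the fingers as the lid turns.
- lid_b_hinge (a point): middle of the hinge line of lid_b, 63 above the shelf and 65 behind the centre of case_b; the line runs along the case's y.
- sw_b_left (a joint): angle of the left switch lever of case_b (a round steel rod 6 thick reaching 22, plus its round end, from its pivot at x = 0, y = +32, 34 above the shelf in the case's frame) in rad: 0 = off, leaning 25 degrees to the front; 0.87 = on, leaning 25 degrees back to the hinge side. Stays where it is put; under 2 N at the tip moves it.
- sw_b_mid (a joint): angle of the middle switch lever of case_b (a round steel rod 6 thick reaching 22, plus its round end, from its pivot at x = 0, y = 0, 34 above the shelf in the case's frame) in rad: 0 = off, leaning 25 degrees to the front; 0.87 = on, leaning 25 degrees back to the hinge side. Stays where it is put; under 2 N at the tip moves it.
- sw_b_right (a joint): angle of the right switch lever of case_b (a round steel rod 6 thick reaching 22, plus its round end, from its pivot at x = 0, y = -32, 34 above the shelf in the case's frame) in rad: 0 = off, leaning 25 degrees to the front; 0.87 = on, leaning 25 degrees back to the hinge side. Stays where it is put; under 2 N at the tip moves it.
- press: bystander: cast-iron hand press bolted between the boxes; base 150 (x) by 90 (y) by 30, column at its rear, head 60 wide reaching from 70 behind to 50 in front of its origin, top at 320; origin: centre of its underside.
- crank_ball (a point): centre of the 30 mm ball on the press's crank lever, a 12 mm rod 195 long from a shaft 44 to the left (+y) of the press's centre, 255 up; it leans forward (to the robot) by a varying angle.
- bushing: bystander: loose bronze bushing standing upright, 34 outside, 32 high; origin: centre of its underside.
- pin: bystander: loose steel flyweight pin standing upright, 24 foot (30 high) and 16 shank, 80 high in all; origin: centre of its underside.
- spacer: loose black delrin spacer, a flat ring 42 outside, 18 bore, 14 high, 30 g; at the start it lies flat on one of the two shut lids (66 above the shelf), behind the pull; which one says nothing about the hinges. Origin: centre of its underside.

How it is judged:
By the outcome, as a careful person would: the job done as asked, in the order asked, and still so for the second after the job is handed in, with the robot touching nothing.
It also fails if it takes over 72 s, if anything falls off the work surface, if the arm or the gripper's body presses on something with over 40 N, if the wrist force passes 120 N, or if a joint passes its speed limit or range.

## Robot

A 6-joint arm with a two-finger parallel gripper is mounted at the origin on the work surface. World frame = base frame: x ahead of the robot, y to its left, z up, the work surface at z = 0. Lengths are in mm, angles in rad, forces in N, time in s.
With the tool pointing down it reaches from about 325 to 900 mm from the base axis. Payload 3.5 kg.
Tool frame: the origin (TCP) lies midway between the tips of the shut fingers; the grasp point (between the pads) lies 19 mm behind it; x points along the fingers, y is the direction in which the jaws open and shut, and the axes are right-handed (so a half turn about x gives the same grasp; the last joint's range is limited). The gripper opens to 85 mm and grips with 20 to 120 N. Pads are 22 mm wide; open, the fingers measure 114 mm over their backs; the gripper's body (76 mm by 85 mm) begins 54 mm behind the grasp point. The pads swing forward as they close: fully open they stand 13 mm farther back than shut.
Start: joints at [1.222, 0.276, -0.026, 1.268, 0, 1.467], TCP at [152.089, 606.21, 194.313] pointing down, gripper open.
Joint ranges: [-3.12, 3.12], [-0.85, 1.88], [-1.08, 1.24], [-1.95, 2.15], [-1.57, 1.53], [-3.14, 3.14]. Speed limits (rad/s): [2.57, 2.57, 3.14, 3.14, 3.14, 3.14].

## Interface

Orientations are given as a rotation vector (axis times angle).
In Python, from cell import bot, state, imaging, job_done gives the robot as it stands. Calls block until the motion is done:
- bot.move_to(position, orientation): joint-space move of the TCP to a pose.
- bot.movel(position, max_speed=150, frame=None): straight line of the TCP; frame=None keeps the orientation; max_speed is the mean speed in mm/s.
- bot.movej(angles): joint-space move.
- bot.open_gripper() and bot.close_gripper(grasp_force=None): open the fingers fully, or close them until they stop; grasp_force is the grip in N (None keeps the last).
- bot.sleep(seconds).
- bot.inverse_kinematics(position, orientation): joint angles nearest the present ones, or None.
- state(): the state.
- imaging.read_camera(name): name is "side" or "top" or "wrist"; returns a dict with "frame" (400x640x3 uint8, blue, green, red), "mtx" (3x3 intrinsics, pixels), "origin" and "attitude" of the camera in the world; the wrist camera has in their place "hand_eye" (4x4, takes a point from camera to tool coordinates, whose origin is the TCP and whose axes are the tool frame's). Camera axes: x right, y down, z forward; pixel columns grow to the right and rows downward; lengths in mm; the calibration is good to about 2 mm. A picture is of the moment at which its call begins: read the wrist's pose just before it. There is no depth.
A pose or a line that the arm cannot do raises bot.PlanningError and nothing moves.
- job_done(): hands the job in, once; it reports no verdict.
The state is a dict: "t": time; "q": joint angles; "joint_velocities": joint speeds; "effort": joint torques, N m; "ee_pos": TCP position; "ee_rot": TCP orientation; "contact_force": force on the tool from outside, world axes, zero at the start; "torque": the same for the moment, N m; "gripper_width": finger opening in mm.
Only numpy, scipy, OpenCV 4.12 (cv2) and the standard library are available. Lean on these libraries where they do the work, as an engineer would, in place of code of your own. Each camera call takes 0.05 s, during which the arm holds its last target. There are 200 camera calls.

## Working session

There is one attempt and no reset: what is moved stays moved. The work goes in short steps, each a Python script; the robot and the scene stay as the last script left them, time stands still between calls to the robot, and variables do not carry over. Pictures are saved under pics/ and viewed, about 8 in all and at most 12, crops included, and the job is handed in when it is done.

```bash
ls; mkdir -p pics
python3 - <<'E'
from cell import bot,state,imaging
import cv2,numpy as np
s=state();print(s)
for n in ["top","side"]:
    r=imaging.read_camera(n);cv2.imwrite(f"pics/{n}0.png",r["frame"]);print(n,r["mtx"],r["origin"],r["attitude"])
    np.savez(f"pics/{n}0.npz",**{k:np.array(v) for k,v in r.items()})
r=imaging.read_camera("wrist");print(r["hand_eye"],r["mtx"])
cv2.imwrite("pics/wrist0.png",r["frame"])
E
```

```text
pics
{'t': 0.0, 'q': array([ 1.22157374e+00,  2.77162286e-01, -2.79238582e-02,  1.26801689e+00,
        6.38845292e-06,  1.46745068e+00]), 'joint_velocities': array([ 3.18495162e-04,  1.09377258e-03, -6.35217939e-04, -1.19618783e-03,
       -8.21506878e-05,  4.88851449e-04]), 'effort': array([-3.97699614e-04, -4.45506227e+01,  2.95201707e+01,  1.63823983e-02,
       -1.98319526e-05,  6.07981121e-06]), 'ee_pos': array([151.79773328, 605.367882  , 193.12139277]), 'ee_rot': array([ 0.19126907,  1.56268742, -0.19480536]), 'contact_force': array([ 0.43321895, -0.26304122,  0.19282409]), 'torque': array([-0.08411225, -0.00281221, -0.02714846]), 'gripper_width': 85.11768035873726}
top [[414.68658113   0.         328.22962602]
 [  0.         414.68658113 202.98506641]
 [  0.           0.           1.        ]] [ 4.49936397e+02 -5.37831563e-01  1.58982861e+03] [-2.1725104   2.170602   -0.09792284]
side [[420.33068418   0.         320.3597408 ]
 [  0.         420.33068418 197.34455943]
 [  0.           0.           1.        ]] [ 103.19433187  591.7803852  1132.46596402] [-0.98054011  2.5490744  -0.96780138]
[[ 4.49778071e-04 -3.16792817e-01  9.48494654e-01 -1.80304449e+02]
 [ 9.99999477e-01 -7.28368750e-04 -7.17473547e-04  1.36130158e-01]
 [ 9.18144331e-04  9.48494481e-01  3.16792323e-01 -8.14786576e+01]
 [ 0.00000000e+00  0.00000000e+00  0.00000000e+00  1.00000000e+00]] [[301.75517006   0.         324.2499326 ]
 [  0.         301.75517006 198.25072309]
 [  0.           0.           1.        ]]
```

View pics/top0.png

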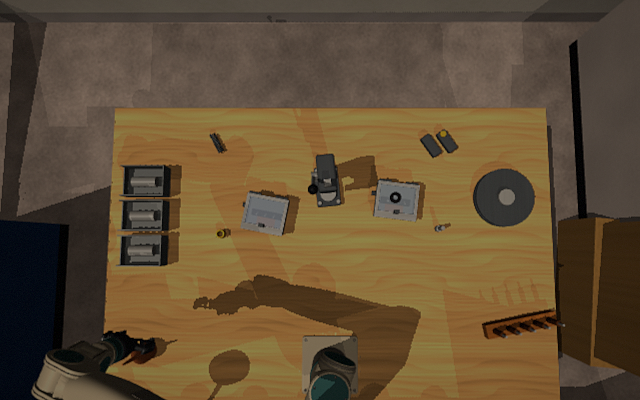

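View pics/side0.png

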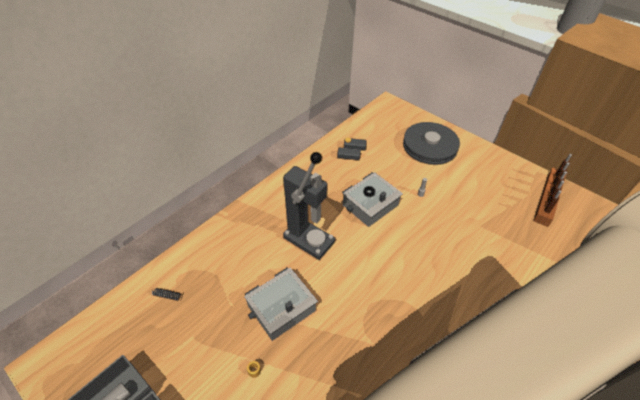

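Top view: left box at ~(266,213), bushing by it at (223,233). The press is at (325,180). The right box is at ~(397,199) with the spacer on its lid, and the pin is at (441,228). I'll try the left box (no spacer) first, after looking at it from close up.

```bash
cat > h.py <<'E'
from cell import bot,state,imaging,job_done
import cv2,numpy as np
from scipy.spatial.transform import Rotation as R
def cam(name,save=None):
    s=state(); r=imaging.read_camera(name)
    if save: cv2.imwrite(f"pics/{save}.png",r["frame"])
    K=np.array(r["mtx"])
    if name=="wrist":
        H=np.array(r["hand_eye"]); Rt=R.from_rotvec(s["ee_rot"]).as_matrix()
        A=Rt@H[:3,:3]; o=Rt@H[:3,3]+s["ee_pos"]
    else:
        A=R.from_rotvec(r["attitude"]).as_matrix(); o=np.array(r["origin"])
    return r["frame"],K,A,o
def cast(c,uv,z):
    f,K,A,o=c; d=A@np.linalg.inv(K)@np.array([uv[0],uv[1],1.]); return o+d*(z-o[2])/d[2]
def proj(c,P):
    f,K,A,o=c; p=K@(A.T@(np.asarray(P)-o)); return p[:2]/p[2]
def ori(yaw,tilt=0.):
    """tool down; jaws along case y (yaw); tilt>0 turns fingertips forward (case +x)"""
    c,s=np.cos(yaw),np.sin(yaw); f=np.array([c,s,0]); y=np.array([-s,c,0]); up=np.array([0,0,1.])
    x=np.sin(tilt)*f-np.cos(tilt)*up; z=np.cross(x,y)
    return R.from_matrix(np.c_[x,y,z]).as_rotvec()
E
python3 - <<'E'
from h import *
r=np.load("pics/top0.npz");c=(r["frame"],r["mtx"],R.from_rotvec(r["attitude"]).as_matrix(),r["origin"])
for n,uv,z in [("L",(266,213),66),("R",(397,199),66),("spacer",(396,198),80),("bush",(223,233),32),("pin",(441,228),40),("press",(327,200),30),("ball",(312,189),250)]: print(n,cast(c,uv,z).round())
pL=cast(c,(266,213),66)
tgt=pL+[-90,0,0]; tgt[2]=260
bot.move_to(tgt,ori(0.0)); print(state()["ee_pos"],state()["t"])
cam("wrist","w1")
E
```

```text
L [556. 234.  66.]
R [ 608. -249.   66.]
spacer [ 611. -243.   80.]
bush [483. 400.  32.]
pin [ 502. -415.   40.]
press [608.  10.  30.]
ball [622.  57. 250.]
[465.84211413 235.05383374 259.84786912] 1.9333
```

View pics/w1.png

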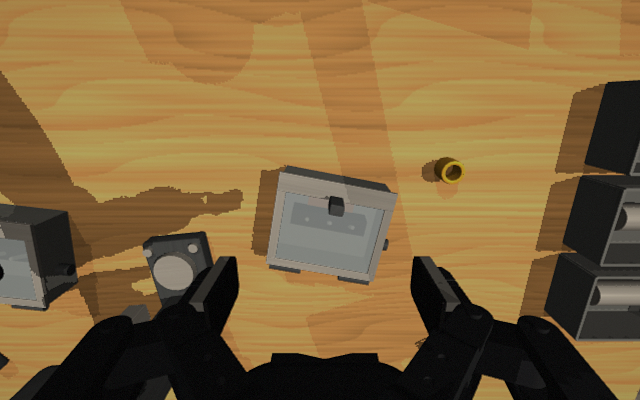

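The wrist view shows the left box yawed slightly: front edge at about (285,166)-(397,190), pull near (336,205), hinge knuckles near (283,268) and (355,280). I'll zoom in for the lid corners.

Run:
```python
import cv2
f=cv2.imread("pics/w1.png")[150:300,240:430]
cv2.imwrite("pics/w1c.png",cv2.resize(cv2.convertScaleAbs(f,alpha=1.3),None,fx=4,fy=4,interpolation=cv2.INTER_CUBIC))
```

```text
(no output)
```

View pics/w1c.png

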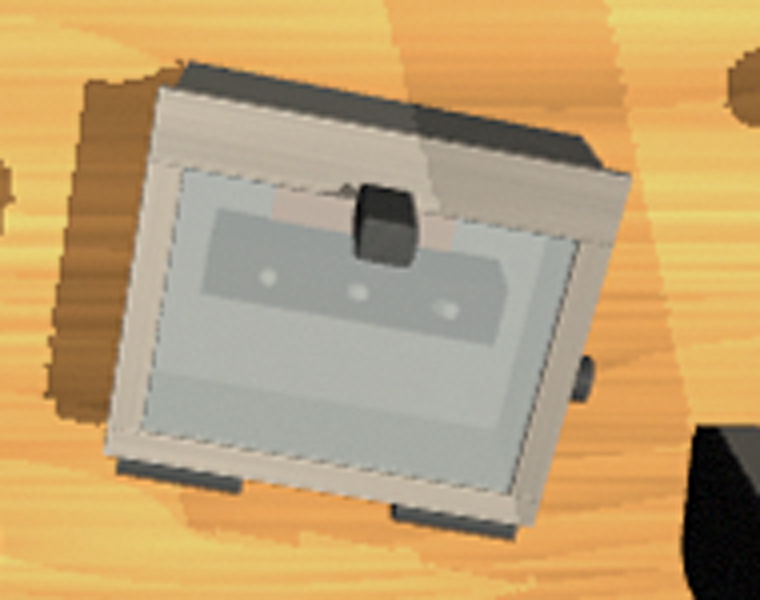

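```bash
cat >> h.py <<'E'
def fitlid(c,corners):
    """corners px: front-right, front-left, back-left, back-right -> case x,y,yaw"""
    P=np.array([cast(c,u,66)[:2] for u in corners]); Q=np.array([[-70,-78],[-70,78],[65,78],[65,-78]],float)
    p,q=P.mean(0),Q.mean(0); H=(Q-q).T@(P-p); yaw=np.arctan2(H[0,1]-H[1,0],H[0,0]+H[1,1])
    c_,s_=np.cos(yaw),np.sin(yaw); M=np.array([[c_,-s_],[s_,c_]]); o=p-M@q
    print("resid",(P-(o+(Q@M.T))).round(1).tolist()); return o[0],o[1],yaw
class Case:
    def __init__(s,x,y,yaw): s.o=np.array([x,y,0.]); s.yaw=yaw; s.M=R.from_euler('z',yaw).as_matrix()
    def w(s,x,y,z): return s.o+s.M@np.array([x,y,z],float)
    def inv(s,p): return s.M.T@(np.asarray(p)-s.o)
    def pull(s,th,h=27):  # world grip point at lid angle th
        return s.w(65-110*np.cos(th)+h*np.sin(th),0,63+110*np.sin(th)+h*np.cos(th))
def go(case,th,tilt,sp=100):  # grasp point at the pull
    o=ori(case.yaw,tilt); x=R.from_rotvec(o).as_matrix()[:,0]
    bot.movel(case.pull(th)+19*x,max_speed=sp,frame=o)
E
python3 - <<'E'
from h import *
c=cam("wrist")
pts=[(162,88),(630,175),(530,524),(107,452)]
L=fitlid(c,[(240+a/4-.4,150+b/4-.4) for a,b in pts]); print(L)
C=Case(*L)
print("pull top px",proj(c,C.w(-45,0,102)),"crop",(proj(c,C.w(-45,0,102))-[240,150])*4)
# feasibility of the lift and push poses
for th,ti in [(0,0),(.5,-.15),(.96,-.3),(.96,0)]:
    o=ori(C.yaw,ti);x=R.from_rotvec(o).as_matrix()[:,0]; print(th,ti,bot.inverse_kinematics(C.pull(th)+19*x,o))
for t in (.6,.7,.8):
  for dx in(-60,-5): print(t,bot.inverse_kinematics(C.w(dx,34,47 if dx>-50 else 120),ori(C.yaw,t)))
E
```

```text
resid [[1.0, 1.1], [0.2, -1.2], [-0.8, -1.4], [-0.4, 1.5]]
(np.float64(556.1616159049024), np.float64(241.1137395902285), np.float64(-0.19168917521399104))
pull top px [336.42977976 209.95196071] crop [385.71911902 239.80784284]
0 0 [ 0.34027023  0.27314659 -0.30603306  0.99161668  0.          0.5319594 ]
0.5 -0.15 [ 0.2815604   0.35508892 -0.08836765  1.2610612   0.06816385  0.46868353]
0.96 -0.3 [0.22463542 0.49855924 0.16070466 1.50864981 0.11979521 0.39968541]
0.96 0 [ 0.2841848   0.30379515 -0.0857953   1.18120588  0.          0.47587397]
0.6 [ 0.64215096  0.02729894 -0.64505665  0.46749575 -0.43138317  0.73800465]
0.6 [ 0.55826088  0.18969822 -0.66063256  0.25633919 -0.39505782  0.65542666]
0.7 [ 0.6866844   0.02391511 -0.70774922  0.34576556 -0.51881955  0.74491549]
0.7 [ 0.59648446  0.19603905 -0.72496178  0.11384935 -0.47438703  0.65561322]
0.8 [ 0.7304442   0.03378215 -0.76796525  0.21259054 -0.60852214  0.74322498]
0.8 [ 0.63417702  0.21800763 -0.78499175 -0.04159423 -0.55548303  0.64701631]
```

```bash
cat >> h.py <<'E'
L=Case(556.2,241.1,-.1917)
def approach(C):
    bot.move_to(C.pull(0)+[0,0,60],ori(C.yaw)); go(C,0,0,80)
def lift(C,th1=.96,tilt1=-.3,n=8):
    bot.close_gripper(50); s=state(); print("w",s["gripper_width"],s["contact_force"].round(1),s["t"])
    for k in range(1,n+1):
        a=k/n; go(C,th1*a,tilt1*a,110); s=state(); print(k,s["contact_force"].round(1),round(s["gripper_width"],1))
def release(d=90):
    bot.open_gripper(); s=state(); x=R.from_rotvec(s["ee_rot"]).as_matrix()[:,0]
    bot.movel(s["ee_pos"]-d*x,max_speed=200); print("rel",state()["ee_pos"].round(1),state()["t"])
E
python3 - <<'E'
from h import *
approach(L); print(state()["contact_force"],state()["ee_pos"])
lift(L); release()
bot.sleep(.8)
cam("wrist","w2"); cam("side","s2"); cam("top","t2")
E
python3 - <<'E'
import cv2,numpy as np
a=cv2.imread("pics/w2.png");b=cv2.imread("pics/s2.png")[210:370,190:370]
b=cv2.resize(b,(450,400));cv2.imwrite("pics/m2.png",cv2.resize(np.hstack([a,b]),None,fx=.73,fy=.73))
E
```

```text
[ 0.09233488  0.13031855 -0.28167952] [512.66881874 249.92377252  71.64178125]
w -0.1179766077721888 [0.1 0.1 0.5] 4.4833
1 [ 0.3  0.4 -0.3] 0.0
2 [-0.9  0.  -1.1] 0.3
3 [-0.3 -0.4 -0.1] -0.1
4 [ 0.9  0.4 -0. ] 0.2
5 [0.1 0.1 0.5] 0.3
6 [-0.8 -0.4 -0.3] 0.5
7 [-0.6  0.6  0.3] 0.2
8 [-0.1 -0.1 -0.2] -0.4
rel [600.3 232.5 235.7] 8.0167
```

View pics/m2.png

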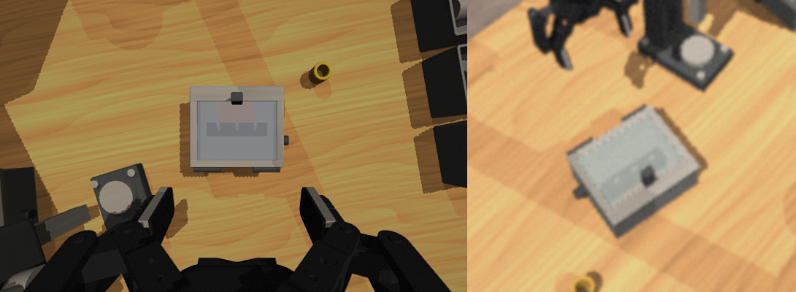

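The gripper closed on nothing (width 0) and the left lid is still shut, undisturbed. I'll check the pose estimate against the fixed cameras.

Run:
```python
from h import *
ims=[]
for n in("top","side"):
    r=np.load(f"pics/{n}0.npz");c=(r["frame"],r["mtx"],R.from_rotvec(r["attitude"]).as_matrix(),r["origin"])
    f=cv2.imread(f"pics/{n[0]}2.png")
    u,v=proj(c,L.w(0,0,66)).astype(int)
    pts=[L.w(*p) for p in[(-70,-78,66),(-70,78,66),(65,78,66),(65,-78,66)]]+[L.w(-45,0,102)]
    x0,y0=u-50,v-50
    g=cv2.resize(f[y0:y0+100,x0:x0+100],None,fx=4,fy=4,interpolation=cv2.INTER_CUBIC)
    for p in pts: cv2.drawMarker(g,tuple(int(t) for t in ((proj(c,p)-[x0,y0]+.5)*4)),(0,0,255),0,12,1)
    ims.append(g); 
    if n=="top": print("tcp px in crop",(proj(c,state()["ee_pos"])-[x0,y0])*4)
cv2.imwrite("pics/chk.png",np.hstack(ims))
```

```text
tcp px in crop [179.45006957 135.70993107]
```

View pics/chk.png

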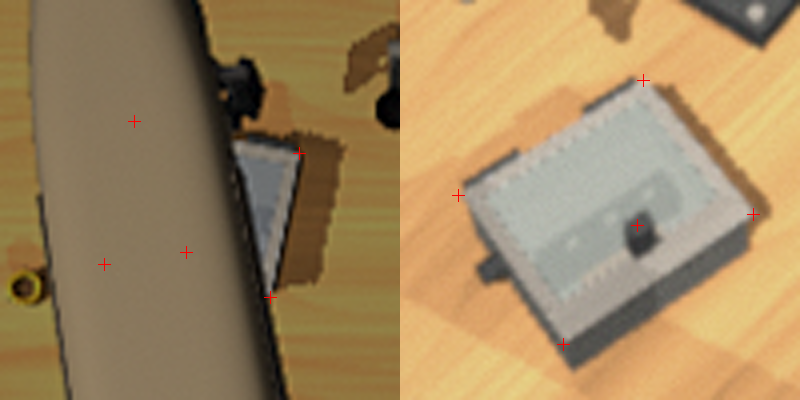

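Run:
```python
from h import *
r=imaging.read_camera("wrist");H=np.array(r["hand_eye"]);K=np.array(r["mtx"])
for p in [(-13,42,0),(-13,-42,0),(0,0,0),(-13,42,11),(-13,42,-11)]:
    q=np.linalg.inv(H)@np.array([*p,1]);u=K@q[:3];print(p,(u[:2]/u[2]).round())
c=cam("side","s3");s=state();M=R.from_rotvec(s["ee_rot"]).as_matrix();g=c[0].copy()
print(s["ee_pos"],M.round(2).tolist())
for p in [(-13,42,0),(-13,-42,0),(0,0,0)]:
    u=proj(c,s["ee_pos"]+M@np.array(p));print(u.round());cv2.drawMarker(g,tuple(int(t) for t in u),(0,0,255),0,6,1)
u=proj(c,s["ee_pos"]).astype(int)
g=g[max(0,u[1]-70):u[1]+80,u[0]-100:u[0]+100];cv2.imwrite("pics/s3c.png",cv2.resize(g,None,fx=4,fy=4))
```

```text
(-13, 42, 0) [393. 238.]
(-13, -42, 0) [255. 238.]
(0, 0, 0) [324. 230.]
(-13, 42, 11) [392. 254.]
(-13, 42, -11) [394. 222.]
[600.42809557 232.51435563 236.4015494 ] [[-0.29, 0.19, 0.94], [0.06, 0.98, -0.18], [-0.96, -0.0, -0.3]]
[250. 258.]
[278. 241.]
[265. 253.]
```

View pics/s3c.png

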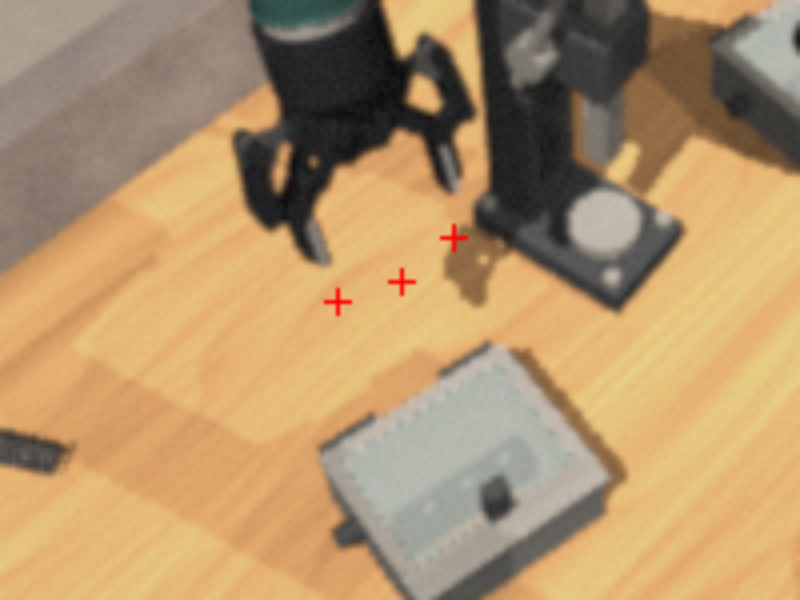

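The side view shows the real fingertips (crop (322,265) and (455,190)) about 10 px short of the projected ones along the tool axis. The wrist view agrees, so the fingers are roughly 30 mm shorter than reported. I'll measure the offset with a gentle touch on free shelf, gripper shut.

Run:
```python
from h import *
bot.close_gripper(50)
bot.move_to([430,150,60],ori(0)); 
bot.movel([430,150,10],max_speed=120); f0=state()["contact_force"]; print(f0,state()["ee_pos"])
for z in range(6,-46,-4):
    bot.movel([430,150,z],max_speed=60); s=state(); f=s["contact_force"]-f0
    print(z,s["ee_pos"].round(1),f.round(1))
    if f[2]>4: break
c=cam("wrist","w4"); cam("side","s4"); cam("top","t4")
s=state(); print("t",s["t"])
r=imaging.read_camera("wrist");
bot.movel([430,150,80],max_speed=200)
```

```text
[ 0.92347487  0.27772187 -0.69742688] [431.37665436 150.25672787  10.41821866]
6 [430.6 150.2   6.5] [-0.5 -0.1  0.3]
2 [429.7 150.    1.9] [-1.5 -1.1  0.7]
-2 [429.6 149.9  -2.3] [-1.5 -0.1  0.9]
-6 [429.6 149.9  -6.3] [-1.5 -0.5  1.2]
-10 [429.6 149.9 -10.3] [-1.5  0.3  0.9]
-14 [429.7 149.9 -14.3] [-0.6 -0.5  0.8]
-18 [429.7 149.9 -18.3] [-0.9 -0.1  0.9]
-22 [429.6 149.9 -22.3] [-1.1 -0.2 -0.3]
-26 [429.7 149.9 -26.3] [-1.3 -0.7  1.5]
-30 [429.6 149.9 -30.3] [-2.  -1.2  0.7]
-34 [429.7 149.9 -34.3] [-1.8 -0.2  0.4]
-38 [430.9 150.2 -37. ] [-3.5 -0.6 10.1]
t 14.5917
```

Touch at reported z ≈ -36: the real fingertip is about 36 mm behind the reported TCP. One check for a sideways offset as well.

Run:
```python
from h import *
r=imaging.read_camera("wrist");H=np.array(r["hand_eye"]);K=np.array(r["mtx"])
w=cv2.imread("pics/w4.png")
q=np.linalg.inv(H)@np.array([-36,0,0,1]);u=K@q[:3];u=u[:2]/u[2];print(u)
cv2.drawMarker(w,tuple(int(t) for t in u),(0,0,255),0,8,1)
w=w[140:340,220:420]; w=cv2.resize(w,(400,400))
c=cam("side");s=cv2.imread("pics/s4.png");v=proj(c,[430.9,150.2,0]);print(v)
cv2.drawMarker(s,tuple(int(t) for t in v),(0,0,255),0,6,1)
x,y=v.astype(int)
g=s[y-50:y+50,x-50:x+50]
cv2.imwrite("pics/m4.png",np.hstack([w,cv2.resize(g,(400,400))]))
```

```text
[324.20152849 256.78036249]
[333.92104468 314.40674621]
```

View pics/m4.png

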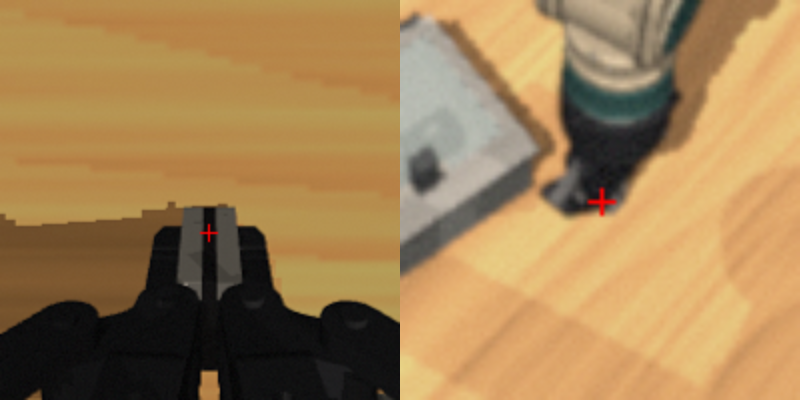

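No sideways offset: the tip lies on the expected axis, and the 36 mm axial correction fits both views. I'll apply it and redo the lift.

```bash
cat >> h.py <<'E'
TIP=36.  # real fingertips lie this far behind the reported TCP
def tipcmd(p,o,back=0): return np.asarray(p)+(TIP+back)*R.from_rotvec(o).as_matrix()[:,0]
def go(case,th,tilt,sp=100):
    o=ori(case.yaw,tilt); bot.movel(tipcmd(case.pull(th),o,19),max_speed=sp,frame=o)
def approach(C):
    o=ori(C.yaw); bot.move_to(tipcmd(C.pull(0)+[0,0,60],o,19),o); go(C,0,0,100)
E
python3 - <<'E'
from h import *
for th,ti in [(0,0),(.96,-.3)]:
    o=ori(L.yaw,ti); print(bot.inverse_kinematics(tipcmd(L.pull(th),o,19),o) is not None)
bot.open_gripper(); approach(L); print(state()["contact_force"].round(1),state()["ee_pos"].round(1))
bot.close_gripper(50); s=state(); print(s["gripper_width"],s["contact_force"].round(1),s["t"])
if 14<s["gripper_width"]<23:
    lift(L,n=6); release()
    bot.sleep(.5)
    c=cam("side","s5"); cam("wrist","w5"); print(state()["t"])
    g=c[0][210:370,190:390]; g=cv2.resize(g,(500,400))
    cv2.imwrite("pics/m5.png",cv2.resize(np.hstack([g,cv2.imread("pics/w5.png")[:,170:470]]),None,fx=.9,fy=.9))
E
```

```text
True
True
[ 0.1 -0.4  0.6] [512.3 249.6  35.4]
17.193202884760087 [-2.3 -0.4  2.9] 18.225
w 17.030545871430995 [-0.9 -1.5  5.5] 18.4417
1 [-0.  -0.5 -0.3] 17.2
2 [-0.2  0.6 -0.8] 17.2
3 [ 0.1 -0.8 -1.6] 17.0
4 [-1.7 -0.2 -2.4] 17.4
5 [-0.5 -1.  -3.5] 16.9
6 [-2.1 -0.5 -5.6] 17.2
rel [589.8 234.5 201.4] 21.525
22.125
```

View pics/m5.png

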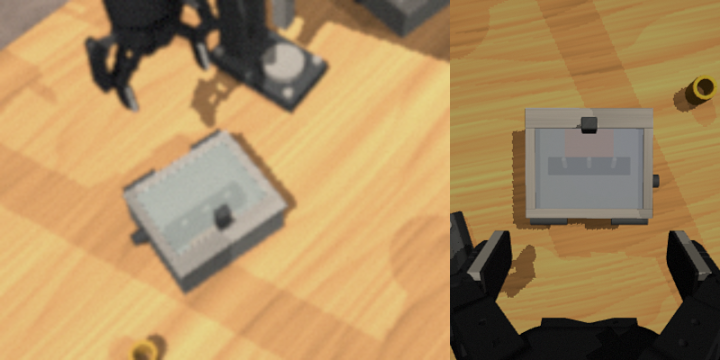

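Width stayed 17 mm throughout the lift and the lid was shut again right after release: the left hinge is the worn one, and its lid is now shut. Next is the right box, going round in front of the press.

Run:
```python
from h import *
bot.move_to([430,230,270],ori(0)); bot.move_to([430,-230,270],ori(0)); bot.movel([505,-250,245],max_speed=250)
c=cam("wrist","w6"); np.savez("pics/w6.npz",K=c[1],A=c[2],o=c[3]); print(state()["t"])
r=np.load("pics/top0.npz");t=(r["frame"],r["mtx"],R.from_rotvec(r["attitude"]).as_matrix(),r["origin"])
u=proj(c,cast(t,(397,199),66)).astype(int); x0,y0=u[0]-90,u[1]-75; print("x0,y0",x0,y0)
g=c[0][y0:y0+150,x0:x0+180]
cv2.imwrite("pics/w6c.png",cv2.resize(cv2.convertScaleAbs(g,alpha=1.3),None,fx=4,fy=4,interpolation=cv2.INTER_CUBIC))
```

```text
25.1167
x0,y0 234 169
```

View pics/w6c.png

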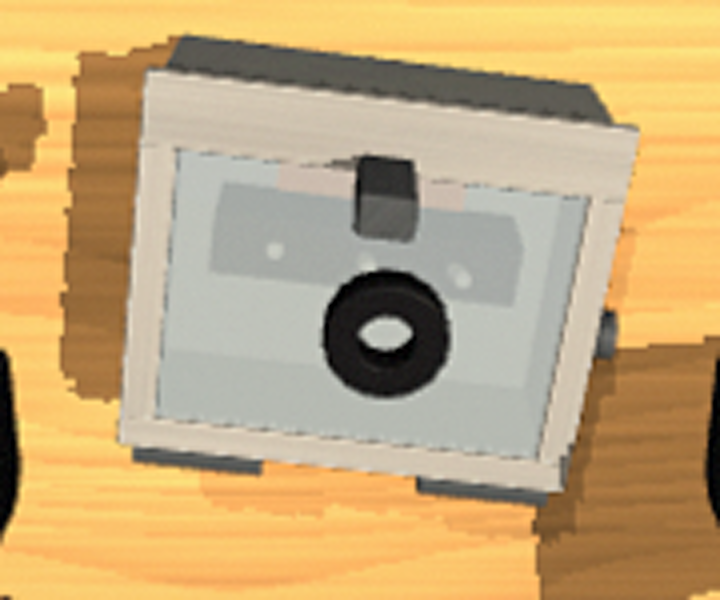

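Right box corners in the crop: (148,70), (637,128), (562,492), (121,442). The pull is at (386,200) and the spacer is centred at (386,333). Now I fit the pose and move the spacer.

Run:
```python
from h import *
d=np.load("pics/w6.npz");c=(None,d["K"],d["A"],d["o"])
px=lambda a,b:(234+a/4-.4,169+b/4-.4)
Rp=fitlid(c,[px(*p) for p in [(148,70),(637,128),(562,492),(121,442)]]);print(Rp)
C=Case(*Rp); sp=cast(c,px(386,333),75); print("spacer",sp,C.inv(sp))
print("pull pred crop",(proj(c,C.w(-45,0,102))-[234,169])*4)
open("h.py","a").write(f"\nRB=Case({Rp[0]:.1f},{Rp[1]:.1f},{Rp[2]:.4f})\n")
o=ori(C.yaw); sp[2]=67
bot.move_to(tipcmd(sp+[0,0,60],o),o); bot.movel(tipcmd(sp,o),max_speed=100)
print(state()["contact_force"].round(1)); bot.close_gripper(25); s=state()
print("w",s["gripper_width"],s["contact_force"].round(1),s["t"])
if 38<s["gripper_width"]<46:
    bot.movel(tipcmd(sp+[0,0,70],o),max_speed=120); print(state()["gripper_width"])
    q=np.array([435,-110,70.]); o2=ori(C.yaw)
    bot.movel(tipcmd(q,o2),max_speed=200); bot.movel(tipcmd([435,-110,8],o2),max_speed=120)
    f0=state()["contact_force"]; print(f0.round(1))
    for z in (4,2.5,1.5,.5,-.5):
        bot.movel(tipcmd([435,-110,z],o2),max_speed=40); f=state()["contact_force"]-f0; print(z,f.round(1))
        if f[2]>3: break
    print("w",state()["gripper_width"]); bot.open_gripper()
    bot.movel(tipcmd([435,-110,90],o2),max_speed=150); cam("side","s7"); cam("wrist","w7")
print(state()["t"])
```

```text
resid [[0.5, 1.0], [-0.2, -1.3], [0.1, -0.9], [-0.5, 1.2]]
(np.float64(606.3721925710197), np.float64(-247.39341900699893), np.float64(-0.12492586430161272))
spacer [ 613.75761123 -241.0819877    75.        ] [ 6.54145165  7.18247759 75.        ]
pull pred crop [385.02125295 216.06728648]
[ 0.2 -0.1 -0.9]
w 40.45739129941257 [-0.9  0.3  4. ] 27.1333
40.37027586182045
[-0.5 -0.1 -0.8]
4 [ 0.5 -0.7 -0.1]
2.5 [-0.8  0.8  5.9]
w 39.87980579211591
31.6917
```

Spacer set down (contact at the shelf, width 40). Next I lift the right lid.

Run:
```python
from h import *
approach(RB); print(state()["contact_force"].round(1),state()["ee_pos"].round(1))
bot.close_gripper(50); s=state(); print(s["gripper_width"],s["t"])
if 14<s["gripper_width"]<23:
    lift(RB,n=6); print(RB.inv(state()["ee_pos"])); release(80)
    bot.sleep(.5)
    c=cam("side","s8"); cam("wrist","w8"); print(state()["t"])
    g=cv2.resize(c[0][150:290,280:440],(457,400)); w=cv2.imread("pics/w8.png")[:,100:500]
    cv2.imwrite("pics/m8.png",cv2.resize(np.hstack([g,w]),None,fx=.92,fy=.92))
```

```text
[-0.   0.2  0.6] [ 562.  -241.8   35.3]
17.209165327439642 33.8417
w 17.32052585825244 [-2.  -0.5  4.6] 34.0583
1 [-1.1 -0.1 -1.1] 17.0
2 [-0.1 -0.3 -3.6] 17.2
3 [-0.4 -1.5 -4.1] 16.9
4 [-3.  -1.4 -4.2] 17.2
5 [-2.6 -1.5 -6.4] 17.4
6 [-4.8 -1.9 -6.6] 17.1
[ 7.52508799e+00 -3.05738494e-02  1.15571047e+02]
rel [ 637.7 -251.3  192.1] 37.0917
37.6917
```

View pics/m8.png

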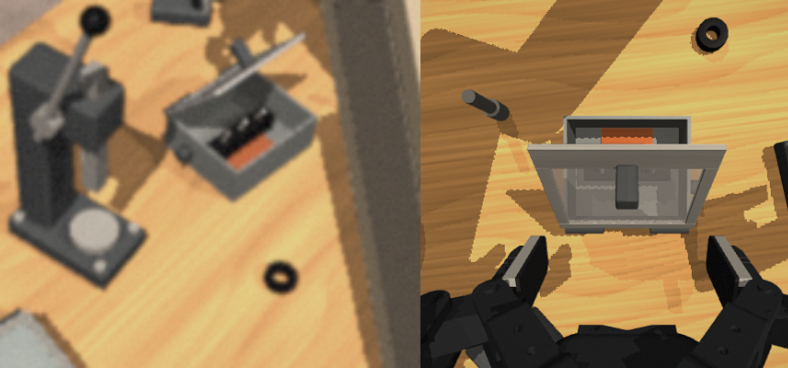

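The right lid stands open. Side crop: lid edge at about (245,65), levers at about (245,130) leaning forward. The spacer lies flat at (281,277), and the pin at (485,105) is upright. I'll work out the lid angle, then check IK for the switch pushes.

```bash
cat >> h.py <<'E'
PT=.7
def sw(C,x,y,z=44,back=0): o=ori(C.yaw,PT); return tipcmd(C.w(x,y,z),o,-back),o
E
python3 - <<'E'
from h import *
c=cam("wrist"); i=np.linalg.inv(c[1])
a,b=[c[2]@i@np.array([u,v,1.]) for u,v in((217,157.6),(433,160))]
# lid top front corners: solve theta minimising pixel error
from scipy.optimize import least_squares
def e(t): 
    P=[RB.w(65-135*np.cos(t[0])+3*np.sin(t[0]),y,63+135*np.sin(t[0])+3*np.cos(t[0])) for y in(-78,78)]
    return np.r_[proj(c,P[0])-[217,157.6],proj(c,P[1])-[433,160]]
r=least_squares(e,[.9]);print("lid",r.x,r.fun)
for y in(36,-36):
  for x,bk in((-24,-90),(-24,0),(3,0)):
    p,o=sw(RB,x,y,44,bk); print(y,x,p.round(),bot.inverse_kinematics(p,o))
E
```

```text
lid [0.89676013] [-0.9201006   1.2951492  -0.83605152 -1.31909233]
36 -24 [ 668. -219.  -52.] [-0.52819773  0.43304141 -0.74775617 -0.26913205  0.2555996  -0.31545006]
36 -24 [ 610. -212.   16.] [-0.58016972  0.21295604 -0.83142181 -0.12122646  0.28719733 -0.35828367]
36 3 [ 637. -215.   16.] [-0.554446    0.24869837 -0.77996294 -0.11138312  0.27161717 -0.33698884]
-36 -24 [ 659. -290.  -52.] [-0.65570142  0.45578128 -0.69006445 -0.20326868  0.33219507 -0.42198691]
-36 -24 [ 601. -283.   16.] [-0.71878614  0.24962181 -0.76862801 -0.05687982  0.36879871 -0.47669749]
-36 3 [ 628. -286.   16.] [-0.68776604  0.28275032 -0.72004527 -0.05096443  0.35092062 -0.44961203]
```

Run:
```python
from h import *
bot.close_gripper(30)
s=state(); bot.movel(s["ee_pos"]+[0,0,70],max_speed=250)
o0=ori(RB.yaw); bot.move_to(tipcmd(RB.w(-150,36,230),o0),o0)
ax=RB.M[:,0]
for y in(36,-36):
    p,o=sw(RB,-24,y,44,90); bot.move_to(p,o)
    p,o=sw(RB,-24,y); bot.movel(p,max_speed=120,frame=o)
    f0=state()["contact_force"]; print("in",RB.inv(state()["ee_pos"]).round(1),f0.round(1))
    for x in (-14,-6,-3,-1,1,3,5,7):
        bot.movel(sw(RB,x,y)[0],max_speed=60); f=(state()["contact_force"]-f0); print(y,x,f.round(1))
        if f@ax<-6: break
    bot.movel(sw(RB,-24,y)[0],max_speed=150); bot.movel(sw(RB,-24,y,44,100)[0],max_speed=200)
    print(state()["t"])
c=cam("side","s9")
cv2.imwrite("pics/s9c.png",cv2.resize(c[0][150:250,320:430],None,fx=6,fy=6,interpolation=cv2.INTER_CUBIC))
```

```text
in [-0.6 35.9 16.8] [0.4 0.2 0.3]
36 -14 [-0.4 -0.4 -0.4]
36 -6 [-1.3  0.1 -0.6]
36 -3 [-1.1 -0.  -0.9]
36 -1 [ 0.1  0.2 -0.3]
36 1 [-7.3  0.3  4.8]
44.0667
in [ -0.9 -35.5  16.6] [ 1.  -0.3  0.4]
-36 -14 [-1.3  0.1 -0.6]
-36 -6 [-1.1  0.4 -0.5]
-36 -3 [-1.6  0.   0.2]
-36 -1 [-2.   0.1 -0.9]
-36 1 [-8.5  0.2  3.2]
47.675
```

View pics/s9c.png

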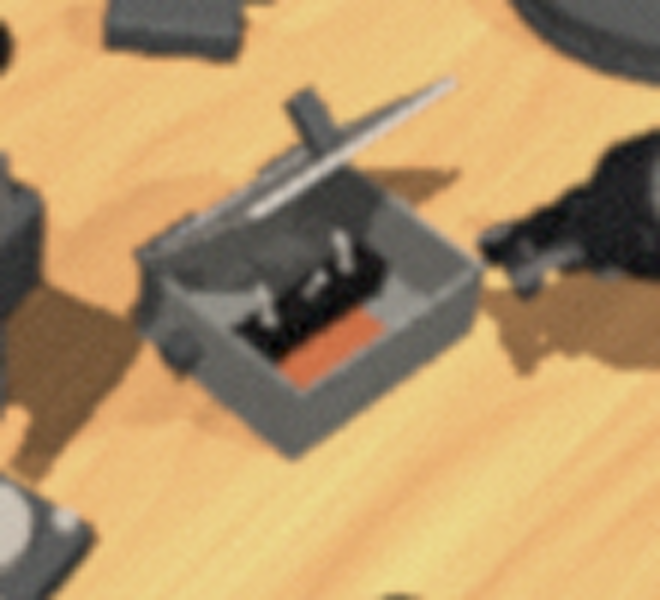

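The outer levers at (267,300) and (343,250) stand back; the middle one at (316,285) still leans forward. Both pushes ended on a firm stop, and the lid is still up. I'll get its angle from this view, clear the arm and check that it settled.

Run:
```python
from h import *
from scipy.optimize import least_squares
c=cam("side")
tg=np.r_[320+250/6-.4,150+215/6-.4,320+455/6-.4,150+82/6-.4]
def e(t): 
    return np.r_[tuple(proj(c,RB.w(65-135*np.cos(t[0]),y,63+135*np.sin(t[0]))) for y in(78,-78))]-tg
r=least_squares(e,[.9]);print("lid",r.x,r.fun.round(1))
s=state(); bot.movel(s["ee_pos"]+[-30,0,120],max_speed=200)
a=cam("side")[0].astype(int); bot.sleep(.8); b=cam("side")[0].astype(int)
print("change box crop",np.abs(a-b)[150:250,320:390].mean(), "vs s9 lid+levers", np.abs(cv2.imread("pics/s9.png").astype(int)-b)[155:215,340:385].mean(), state()["t"])
```

```text
lid [0.91628507] [-0.1  0.3 -0.5 -0. ]
change box crop 2.1456190476190478 vs s9 lid+levers 4.39641975308642 49.4417
```

```bash
python3 -c "
from h import *
job_done(); print(state()['t'])"
```

```text
the job is handed in; nothing more can be done
the job is handed in; nothing more can be done
```

The job is done and handed in at about 49 s on the robot clock (limit 72 s).

- **Left box (no spacer):** I lifted its lid to about 55° and let go. It was shut again when I looked right after letting go, so this is the worn hinge. I left it shut and did not touch its switches.
- **Right box:** I set its spacer down on free shelf at about (435, -110). I then lifted its lid to about 55° and let go, and it stayed up. The two outer switches were pushed back until they hit a firm stop (force jump of about 8 N).

**Last checks**
- **Switches:** the side view shows both outer levers of the right box back and the middle one still off.
- **Lid angle:** I read it twice, at about 51° (wrist camera) and 52.5° (side camera). That is slightly under 55°, and I left it.
- **Settling:** the last two pictures, 0.8 s apart with the arm clear, showed no clear movement at the right box. This was a pixel comparison only, as my picture views were used up.
- **Bystanders:** I saw no sign of the press, bushing, pin or spacer being disturbed, but did not measure them again at the end.

**What went wrong:** my first grip on the left pull closed on nothing. The real fingertips lie about 36 mm behind the reported tool point, which I found by touching free shelf gently. Every grip and push after that used the corrected length.

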